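Swing the water filter's spout over the jug

TASK

Push the bench-top water filter's chrome swivel spout round with a fingertip until its outlet is over the middle of the blue jug's mouth, ready for filling, and leave it there. Push it gently and do not grip it, and leave the jug and everything else on the bench standing where they are.

Things in the scene. Friction and masses are not known exactly. Their poses are not given: they have to be found in the camera images.
- filter: Bench-top water filter, fixed to the bench: white upright canister (diameter 110, foot 128), ribbed grey head (diameter 127) up to z 175, chrome swivel on top. Origin: centre of its underside, on the spout's vertical swivel axis. Its -x axis is its front; the inlet port, a short hose and its loose tap coupling are at its back (+x, to 140 mm from the axis).
- spout (a joint): Angle of the chrome spout about the filter's vertical axis (rad), range -2.3 to 2.3. At 0 the spout points along the filter's own -x axis (its front); it grows counter-clockwise seen from above, so the spout points along (-cos q, -sin q) in the filter's frame. The swivel has dry friction of 0.25 N m (about 2 N pushed sideways at mid-arm) and stays where it is left, no spring.
- pivot (a point): Point on the swivel axis at the height of the spout's straight tube (227 mm above the bench). It turns with the spout: its -x axis runs along the straight tube towards the outlet, z is up.
- outlet (a point): Centre of the outlet's lower face at the spout's free end, 172 mm from the swivel axis, 185 mm above the bench. The spout: a round tube 12 mm in diameter that rises on the axis, runs level (centre line 227 mm above the bench) from 17 to 148 mm from the axis, then bends down to an 18 mm wide outlet.
- jug: Blue ceramic jug, loose, empty, about 0.6 kg, 150 mm high, 112 mm across at its widest. It stands beside the filter to the left or right of the spout; its centre is 160 to 186 mm from the swivel axis, so the outlet can pass within about 15 mm of over its centre. Origin: centre of its underside. Handle on its -x side (to 94 mm from its axis), pouring lip on its +x side.
- jug_mouth (a point): Centre of the jug's open mouth, level with its rim, 150 mm above the bench. The opening is 90 mm across.
- cup: Salmon-pink hard silicone cup, loose, 64 mm across, 95 mm high, holding four markers, on the other side of the spout from the jug. Origin: centre of its underside.
- marker0: Thick marker, loose, standing upright in the cup: 17 mm across, 135 mm long, white with a red cap, its top 141 mm above the bench. Origin: centre of its lower end.
- marker1: Thick marker, loose, standing upright in the cup: 17 mm across, 135 mm long, white with a black cap, its top 141 mm above the bench. Origin: centre of its lower end.
- marker2: Thick marker, loose, standing upright in the cup: 17 mm across, 135 mm long, white with a green cap, its top 141 mm above the bench. Origin: centre of its lower end.
- marker3: Thick marker, loose, standing upright in the cup: 17 mm across, 135 mm long, white with a blue cap, its top 141 mm above the bench. Origin: centre of its lower end.
- tape: Roll of white electrical tape lying flat, loose, 64 mm across, 18 mm high. Origin: centre of its underside.
- dome: Glass paperweight dome, loose, 76 mm across, 38 mm high. Origin: centre of its underside.
- stapler: Purple press-button stapler, loose, 130 x 34 mm, 55 mm high, along its x axis. Origin: centre of its underside.
There are look-alikes about, which are no part of the job. Several things have the shape of the jug; the one meant has the colours described above.

How it is judged:
By the outcome, as a careful person would: the job done as asked, in the order asked, and still so for the second after the job is handed in, with the robot touching nothing.
It also fails if it takes over 40 s, if anything falls off the work surface, if the arm or the gripper's body presses on something with over 40 N, if the wrist force passes 120 N, or if a joint passes its speed limit or range.

ROBOT

A 6-joint arm with a two-finger parallel gripper is mounted at the origin on the work surface. World frame = base frame: x ahead of the robot, y to its left, z up, the work surface at z = 0. Lengths are in m, angles in rad, forces in N, time in s.
With the tool pointing down it reaches from about 0.3 to 0.825 m from the base axis. Payload 5.4 kg.
Tool frame: the origin (TCP) lies at the very end of the fingers, on their centre line; the grasp point (between the pads) lies 19 mm behind it; z points along the fingers, y is the line along which they close (so a half turn about z gives the same grasp; the last joint's range is limited). The gripper opens to 92 mm and grips with 3 to 60 N. Pads are 20 mm wide; open, the fingers measure 128 mm over their backs; the gripper's body (75 mm by 189 mm) begins 69 mm behind the grasp point.
Start: joints at [0.959, 0.158, 1.597, -0, 1.386, -0.21], TCP at [0.225, 0.529, 0.215] pointing down, gripper open.
Joint ranges: [-2.91, 2.91], [-0.94, 2.29], [0.18, 2.7], [-1.29, 4.43], [0.17, 2.64], [-3, 3]. Speed limits (rad/s): [2.57, 2.57, 3.14, 3.14, 3.14, 3.14].

INTERFACE

Orientations are given as a rotation vector (axis times angle).
In Python, from workcell import bot gives the robot as it stands. Calls block until the motion is done:
- bot.goto(position, orientation): joint-space move of the TCP to a pose.
- bot.line_to(position, rot=None, max_speed=0.15): straight line of the TCP; rot=None keeps the orientation; max_speed is the mean speed in m/s.
- bot.set_joints(angles): joint-space move.
- bot.set_gripper(opening, newtons=None): opening from 0.0 (shut) to 1.0 (fully open); newtons is the grip in N (None keeps the last); returns when the fingers have stopped.
- bot.hold(seconds).
- bot.inverse_kinematics(position, orientation): joint angles nearest the present ones, or None.
- bot.read_camera(name): name is "side" or "top" or "wrist"; returns a dict with "pixels" (384x512x3 uint8, blue, green, red), "fx", "fy", "cx", "cy" (pixels), "k1" (the pictures are not rectified: a ray, as slopes to the right and down, at radius r is drawn at 1 + k1 r^2 times it, then the intrinsics apply), "R" (3x3) and "t" (3): a world point X has camera coordinates R X + t. Camera axes: x right, y down, z forward; pixel columns grow to the right and rows downward; lengths in m; the calibration is good to about 2 mm. A picture is of the moment at which its call begins. There is no depth.
A pose or a line that the arm cannot do raises bot.MotionError and nothing moves.
- bot.job_done(): hands the job in; it is judged then, once.
Readings, each from a call of its own:
- bot.current_clock(): time.
- bot.current_joints(): joint angles.
- bot.current_joint_vel(): joint speeds.
- bot.current_effort(): joint torques, N m.
- bot.current_ee_pos(): TCP position.
- bot.current_tool_rot(): TCP orientation.
- bot.current_contact_force(): force on the tool from outside, world axes, zero at the start.
- bot.current_ft_torque(): the same for the moment, N m.
- bot.current_opening(): opening from 0.0 (shut) to 1.0 (fully open).
- bot.current_grip_force(): force on a finger pad.
Only numpy, scipy, OpenCV 4.12 (cv2) and the standard library are available. Lean on these libraries where they do the work, as an engineer would, in place of code of your own. Each camera call takes 0.05 s, during which the arm holds its last target. There are 200 camera calls.

## Working session

There is one attempt and no reset: what is moved stays moved. The work goes in short steps, each a Python script; the robot and the scene stay as the last script left them, time stands still between calls to the robot, and variables do not carry over. Pictures are saved under pics/ and viewed, at most 10 in all, crops included, and the job is handed in when it is done.

```bash
mkdir -p pics; cat > h.py <<'E'
import numpy as np, cv2, pickle
def snap(bot,names,tag):
    d={n:bot.read_camera(n) for n in names}
    pickle.dump(d,open(f'pics/{tag}.pkl','wb'))
    for n in names: cv2.imwrite(f'pics/{tag}_{n}.png',d[n]['pixels'])
    return d
def ray(c,u,v):
    K=np.array([[c['fx'],0,c['cx']],[0,c['fy'],c['cy']],[0,0,1.]])
    p=cv2.undistortPoints(np.array([[[u,v]]],float),K,np.array([c['k1'],0,0,0.]))[0,0]
    R=np.array(c['R']);t=np.array(c['t'])
    return -R.T@t, R.T@np.array([p[0],p[1],1])
def onz(c,u,v,z):
    o,d=ray(c,u,v); return o+d*(z-o[2])/d[2]
def proj(c,X):
    R=np.array(c['R']);t=np.array(c['t']);p=R@np.array(X,float)+t;s=p[:2]/p[2];s=s*(1+c['k1']*(s@s))
    return np.array([c['fx']*s[0]+c['cx'],c['fy']*s[1]+c['cy']])
E
python3 - <<'E'
from workcell import bot
from h import *
d=snap(bot,['side','top'],'a')
for n in d: o,r=ray(d[n],256,192); print(n,o,r)
im=np.hstack([cv2.resize(d[n]['pixels'],(512,384)) for n in d])
cv2.imwrite('pics/a_top2.png',cv2.resize(d['top']['pixels'],(800,600),interpolation=cv2.INTER_CUBIC))
cv2.imwrite('pics/a_side2.png',cv2.resize(d['side']['pixels'],(800,600),interpolation=cv2.INTER_CUBIC))
E
```

```text
side [-0.00629109 -0.56768997  0.97076223] [ 0.42095865  0.54159608 -0.72785286]
top [0.39035069 0.03880169 1.46001822] [ 0.09098524 -0.00109379 -0.99586516]
```

View pics/a_top2.png

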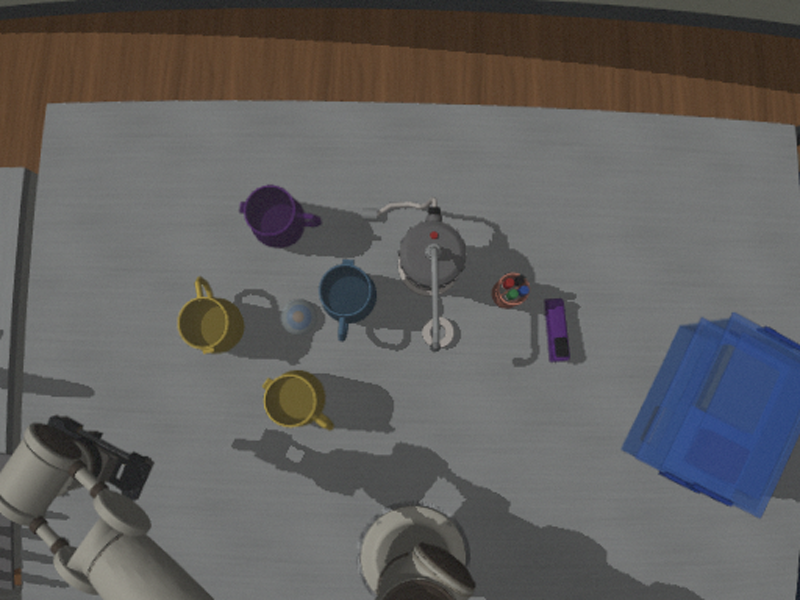

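View pics/a_side2.png

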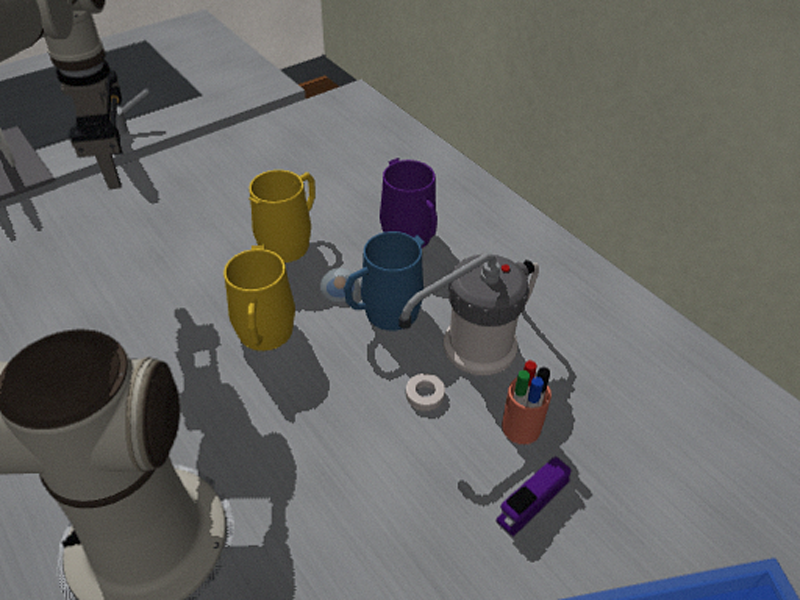

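The top view (800x600) shows four jug-shaped things: yellow at (204,323) and (293,400), purple at (275,217), and blue at (347,292). Blue beside the filter fits the description. The spout runs from the pivot (433,250) to the outlet (435,347). The cup is on the right at (511,290). Next I'll enlarge a crop and measure.

```bash
python3 - <<'E'
from h import *
d=pickle.load(open('pics/a.pkl','rb'))
t=d['top'];s=d['side']
a=cv2.resize(t['pixels'][115:240,190:345],(775,625)[:2],interpolation=cv2.INTER_CUBIC)[:600]
cv2.imwrite('pics/b.png',a)
# blue masks
for n in d:
    h=cv2.cvtColor(d[n]['pixels'],cv2.COLOR_BGR2HSV)
    m=cv2.inRange(h,(98,90,30),(112,255,160))
    k,l,st,c=cv2.connectedComponentsWithStats(m)
    for i in range(1,k):
        if st[i,4]>150: print(n,st[i],c[i])
b=cv2.resize(s['pixels'][140:300,200:370],(638,600),interpolation=cv2.INTER_CUBIC); cv2.imwrite('pics/c.png',b)
E
```

```text
side [ 209  148   62   63 2147] [247.01723335 177.45877969]
side [ 359  357  153   27 2094] [454.5635148  374.51146132]
top [ 398  200  114  131 9447] [462.32264211 261.69101302]
```

View pics/b.png

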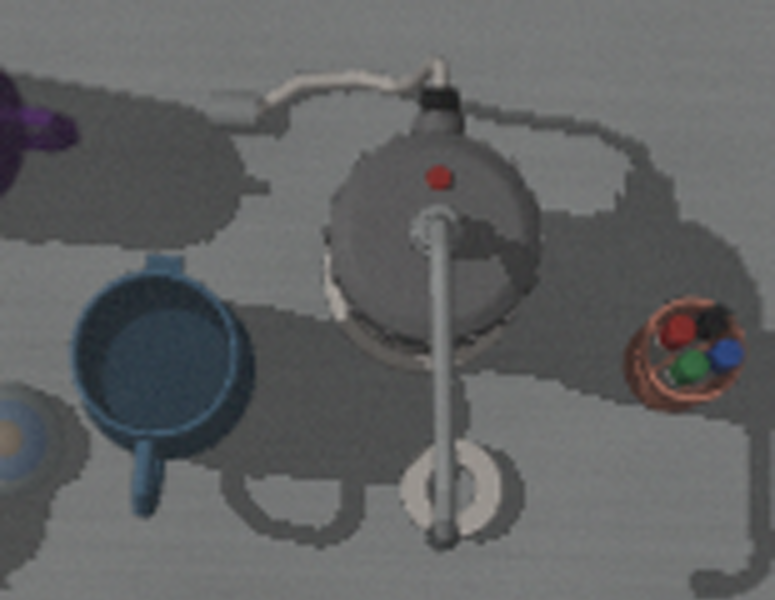

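View pics/c.png

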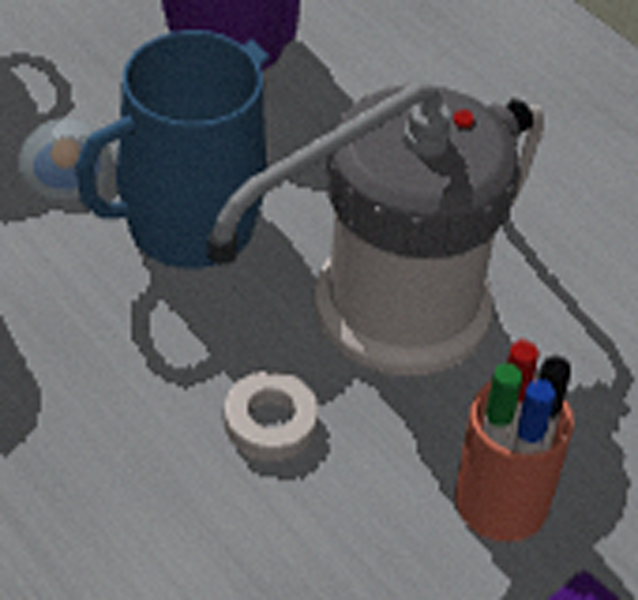

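The crop confirms the jug is blue, with its rim centre near (157,354) in the 5x top crop and (194,78) in the side crop. The swivel hub is near (437,230), and the cup with its markers is to the right at (688,350).

```bash
python3 - <<'E'
from h import *
np.set_printoptions(precision=4,suppress=True)
d=pickle.load(open('pics/a.pkl','rb'));t=d['top'];s=d['side']
T=lambda u,v,z:onz(t,190+(u+.5)/5-.5,115+(v+.5)/5-.5,z)
S=lambda u,v,z:onz(s,200+(u+.5)/3.753-.5,140+(v+.5)/3.75-.5,z)
print('mouth',T(157,354,.15),S(194,78,.15))
print('rim dia',T(72,354,.15)-T(242,354,.15),T(157,267,.15)-T(157,440,.15))
print('hub',T(437,230,.23),'head',T(435,238,.165), 'headdia',T(330,238,.165)-T(540,238,.165))
print('tube dir',T(439,260,.227),T(443,500,.227))
print('outlet side',S(221,247,.185),'end top',T(442,537,.2))
print('hub side',S(428,90,.227))
print('cup',T(693,345,.095),S(522,405,.095),'tape',T(452,490,.018))
E
```

```text
mouth [0.5265 0.1388 0.15  ] [0.5264 0.1402 0.15  ]
rim dia [-0.0025  0.0983  0.    ] [0.1004 0.0033 0.    ]
hub [ 0.59   -0.0175  0.23  ] head [ 0.5959 -0.0195  0.165 ] headdia [-0.0032  0.1205  0.    ]
tube dir [ 0.574  -0.0191  0.227 ] [ 0.4433 -0.024   0.227 ]
outlet side [ 0.4275 -0.0199  0.185 ] end top [ 0.4241 -0.0253  0.2   ]
hub side [ 0.5881 -0.0212  0.227 ]
cup [ 0.5461 -0.1799  0.095 ] [ 0.5486 -0.1726  0.095 ] tape [ 0.4587 -0.0402  0.018 ]
```

```bash
cat >> h.py <<'E'
from scipy.spatial.transform import Rotation
P=np.array([.594,-.019]); Z=.207
def tool(th,gap,r=.115,z=Z,off=.016,flip=0):
    a=np.radians(th);u=np.array([np.cos(a),np.sin(a)]);n=np.array([-u[1],u[0]])
    p=P+r*u+(off+gap)*n
    y=np.r_[u,0]*(-1 if flip else 1);zz=np.array([0,0,-1.]);x=np.cross(y,zz)
    return [*map(float,p),z], Rotation.from_matrix(np.c_[x,y,zz]).as_rotvec()
E
python3 - <<'E'
from workcell import bot
from h import *
np.set_printoptions(precision=3,suppress=True)
for f in (0,1):
    for th,g in ((181,.035),(150,0),(113,0)):
        print(f,th,bot.inverse_kinematics(*tool(th,g,flip=f)), bot.inverse_kinematics(*tool(th,g,z=.35,flip=f)))
E
```

```text
0 181 [-0.399 -0.072  1.851 -0.     1.363  2.726] [-0.399 -0.133  1.628 -0.     1.647  2.726]
0 150 [-0.198 -0.068  1.846  0.     1.363 -2.816] [-0.198 -0.128  1.623  0.     1.646 -2.816]
0 113 [-0.074  0.075  1.703 -0.     1.363 -2.046] [-0.074  0.015  1.486 -0.     1.64  -2.046]
1 181 [-0.399 -0.072  1.851 -0.     1.363 -0.416] [-0.399 -0.133  1.628 -0.     1.647 -0.416]
1 150 [-0.198 -0.068  1.846  0.     1.363  0.325] [-0.198 -0.128  1.623  0.     1.646  0.325]
1 113 [-0.074  0.075  1.703 -0.     1.363  1.095] [-0.074  0.015  1.486 -0.     1.64   1.095]
```

```bash
python3 - <<'E'
from workcell import bot
from h import *
np.set_printoptions(precision=3,suppress=True)
p=bot.current_ee_pos(); bot.set_gripper(0.0)
bot.line_to([p[0],p[1],.36],max_speed=.25)
bot.goto(*tool(181.5,.035,z=.36,flip=1))
bot.line_to(tool(181.5,.035,flip=1)[0],max_speed=.15)
print(bot.current_clock(),bot.current_contact_force(),bot.current_opening())
bot.line_to(tool(181.5,.004,flip=1)[0],max_speed=.06)
print(bot.current_clock(),bot.current_contact_force())
for th in np.arange(178,150,-4):
    q,r=tool(th,0,flip=1); bot.line_to(q,r,max_speed=.05)
    print(th,bot.current_clock(),np.array(bot.current_contact_force()))
d=snap(bot,['top','side'],'d')
cv2.imwrite('pics/d.png',np.hstack([cv2.resize(d['top']['pixels'][100:250,180:360],(396,330)),cv2.resize(d['side']['pixels'][100:310,190:400],(396,396))[:330]]))
E
```

```text
5.6833 [-0.51   0.71  -0.104] 0.004956482123167015
6.35 [-0.035 -0.692  0.767]
178 6.725 [ 0.372 -0.365 -0.654]
174 7.0333 [ 0.233  0.157 -1.131]
170 7.3417 [0.193 0.161 0.305]
166 7.65 [-0.188  0.423  0.994]
162 7.9583 [0.319 0.024 0.487]
158 8.2667 [-0.293  0.074 -1.239]
154 8.575 [-1.408  0.007  0.163]
```

View pics/d.png

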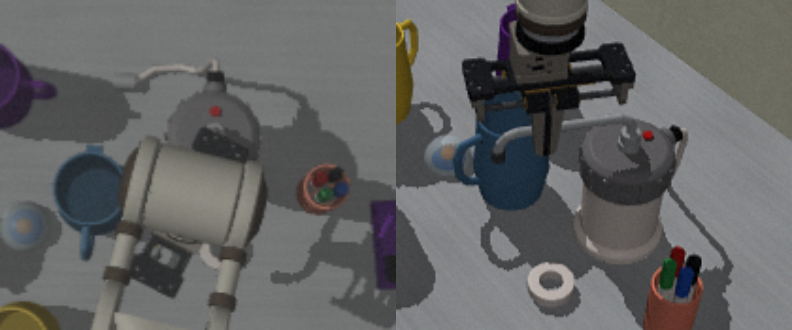

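The spout is following the fingertip, with the outlet at (498,155) in the picture and only 1–2 N of force. I'll keep going to just short of the target, back off and measure.

```bash
python3 - <<'E'
from workcell import bot
from h import *
np.set_printoptions(precision=3,suppress=True)
for th in [150,146,142,138,134,130,126,122,118]:
    q,r=tool(th,0,flip=1); bot.line_to(q,r,max_speed=.05)
print(bot.current_clock(),np.array(bot.current_contact_force()))
q,r=tool(118,.01,flip=1); bot.line_to(q,r,max_speed=.05)
d=snap(bot,['side'],'e')
cv2.imwrite('pics/e.png',cv2.resize(d['side']['pixels'][120:240,200:360],(800,600),interpolation=cv2.INTER_CUBIC))
E
```

```text
11.45 [-0.132  1.064  0.144]
```

View pics/e.png

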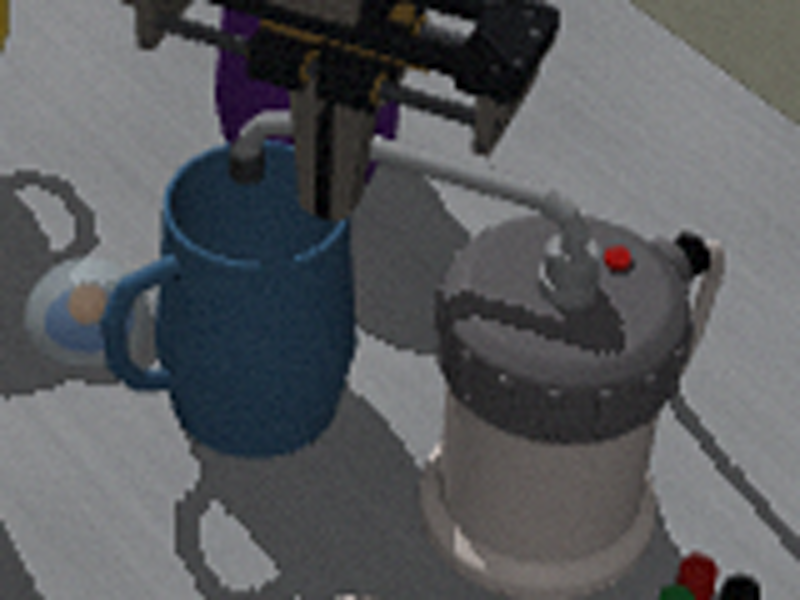

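The outlet face is at about (247,174) in the 5x crop, inside the jug's mouth, and the jug hasn't moved. I'll work out the outlet's position and angle from that.

```bash
python3 - <<'E'
from h import *
d=pickle.load(open('pics/e.pkl','rb'));s=d['side']
for v in (170,174,178):
    X=onz(s,200+247.5/5-.5,120+(v+.5)/5-.5,.185);w=X[:2]-P
    print(X,np.hypot(*w),np.degrees(np.arctan2(w[1],w[0])))
J=np.array([.5265,.1395])-P;print(np.degrees(np.arctan2(J[1],J[0])),np.hypot(*J))
E
```

```text
[0.51405751 0.13383986 0.185     ] 0.17248427071930297 117.61169944660162
[0.51227298 0.13141887 0.185     ] 0.17118744869362915 118.51654024583148
[0.5104948  0.12900649 0.185     ] 0.16993834186775492 119.43167205921773
113.06757905101803 0.17227449027641906
```

The measured angle is about 118°, which matches the commanded angle, with a radius of 171 mm (172 given). I'll finish to 113°, retreat and check from above.

```bash
python3 - <<'E'
from workcell import bot
from h import *
for th in [118,115,113]:
    q,r=tool(th,0,flip=1); bot.line_to(q,r,max_speed=.03)
q,r=tool(113,.04,flip=1); bot.line_to(q,r,max_speed=.08)
q[2]=.33; bot.line_to(q,max_speed=.15)
bot.goto([.3,-.3,.33],r)
print(bot.current_clock())
d=snap(bot,['top','side'],'f')
a=d['top']['pixels'][115:235,190:350]; cv2.imwrite('pics/f.png',cv2.resize(a,(800,600),interpolation=cv2.INTER_CUBIC))
cv2.imwrite('pics/g.png',cv2.resize(d['side']['pixels'][120:240,200:360],(800,600),interpolation=cv2.INTER_CUBIC))
E
```

```text
16.1167
```

View pics/f.png

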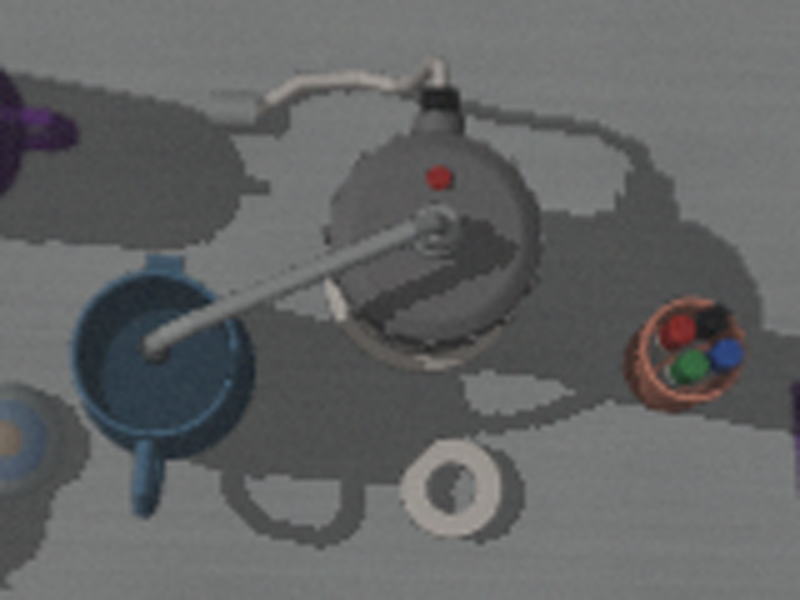

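View pics/g.png

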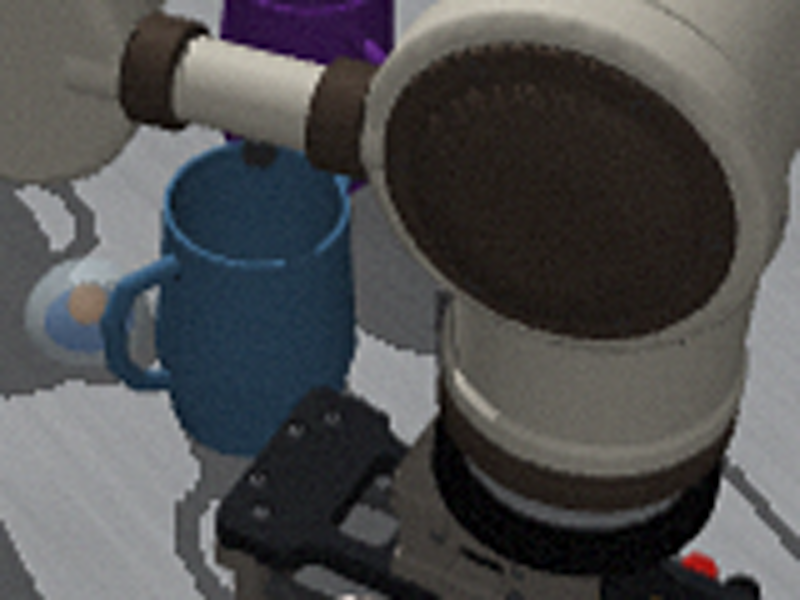

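The outlet now sits over the mouth, with its end at about (155,350) against a rim centre of (157,354) in the 5x top crop. The cup, tape and jug are all where they were. One numeric check before handing in.

```bash
python3 - <<'E'
from h import *
d=pickle.load(open('pics/f.pkl','rb'));t=d['top'];s=d['side']
X=onz(t,190+155.5/5-.5,115+350.5/5-.5,.19);print(X)
Y=onz(s,200+260.5/5-.5,120+161.5/5-.5,.185);print(Y)
for A in (X,Y):
    w=A[:2]-P;print(np.hypot(*w),np.degrees(np.arctan2(w[1],w[0])), A[:2]-[.5265,.1395])
E
```

```text
[0.52460953 0.13694944 0.19      ]
[0.52342615 0.13544157 0.185     ]
0.17069055946486517 113.98690833029708 [-0.00189047 -0.00255056]
0.16980243886267515 114.5585763088775 [-0.00307385 -0.00405843]
```

Both views put the outlet within about 5 mm of the mouth centre, so I'm handing it in.

```bash
python3 -c "
from workcell import bot
print(bot.job_done())"
```

```text
the job is handed in; nothing more can be done
None
```

The spout's outlet is over the blue jug's mouth, about 3–5 mm from its centre by my camera measurements; the last views showed nothing else disturbed, and the job was handed in at about 16 s with the robot clear.

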